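# Press a bush home on the locked, sprung hand press

## Task

The bronze bush has been started in the aluminium housing under the green hand press. Draw the red ram lock on top of the press fully back, pull the lever down until you feel the bush bottom and squeeze it firmly, but not violently, then ease the lever slowly back up to its rest, never letting it fly. Slide the lock fully home again, so that the press stands locked, and leave the other things on the table alone.

Things in the scene. Friction and masses are not known exactly. Their poses are not given: they have to be found in the camera images.
- press: Green cast hand-lever press, bolted down: base 132 x 82 mm, head 76 mm wide, its flat top 198 mm above the table. Origin on the table under the ram's axis; +x points to its back (column), -x to its open front, z up. Base from x = -47 to +85 mm; head from x = -37 to +80 mm. While the bush is pushed in, the lever's pull is some 4 to 6 N more than its spring's.
- press_ram: Steel ram with a round 40 mm pad, geared to the lever: 26 mm down per rad. Its 28 x 34 mm collar stands up through the head's top at x = 0, to 229 mm above the table. It must bear with 45 N at least for the firm squeeze, 160 N at most: bottomed, a pull of 18 to 24 N at the grip in all is right. It bottoms at a lever angle of 0.8 to 1.2 rad, as packing of unknown height lies under the housing.
- lever_pivot (a point): Centre of the lever's pivot axis, 150 mm above the table over press's origin; the axis lies along the press's y. At lever angle q the grip is 160*cos(1.082 - q) mm in front of it and 160*sin(1.082 - q) mm above it. Once the ram has bottomed, the pull at the grip rises steeply, 1 to 5 N per further mm.
- lever_grip (a point): Centre of the lever's black grip, a bar 26 mm thick and 86 mm long along the press's y that spins freely on its spindle and joins two parallel arms (13 mm rods at y = +-50 mm). It runs on a circle of 160 mm radius about lever_pivot; at rest it is 75 mm in front of and 141 mm above the pivot.
- press_lever (a joint): Lever angle, rad: 0 at rest (up), growing as the grip is pulled forward and down, 1.32 at most. A return spring resists with about 2.5 N at the grip near rest and 8 N at full stroke, and throws the lever back if let go: over 2.2 rad/s upward (0.35 m/s at the grip) counts as flying; letting go within 0.15 rad of rest is harmless. Locked, it moves only some 0.1 rad.
- lock_knob (a point): Middle of the black round knob, 23 to 26 mm across, upright on the red forked ram-lock slide on top of the head. The knob reaches from 211 to 249 mm above the table; this point is 232 mm up and at x = +42 mm (locked) to +72 mm (free), y = 0, of the press. Two steel keeps beside the slide at y = +-15 to +-24 mm reach 210 mm.
- ram_lock (a joint): Ram-lock slide in m: 0 = fully home, its fork under the ram's collar (locked); 0.030 = drawn fully back along the press's +x to its end stop (free). It starts 0 to 8 mm back, still locking. It slides with about 2 N of friction and stays where it is left; it can only go home when the ram is up.
- bush (a joint): How far the 30 mm bronze bush has gone into the 60 x 60 mm aluminium housing, in m: 0 = 10 mm proud, 0.010 = flush with the housing's top face, where the ram's pad bottoms on the housing. It starts 0 to 4 mm in; a press fit that needs about 25 N and stays where it is pushed.
- objective_can: black and silver screw-top objective canister, 40 mm across, 70 mm tall, standing; bystander
- tape_roll: roll of blue tape lying flat, 54 mm across, 19 mm high; bystander
- driver_red: red-handled screwdriver lying flat, 194 mm long; bystander
- dish: lidded culture dish, 55 mm across, 14 mm high; bystander

How it is judged:
By the outcome, as a careful person would: the job done as asked, in the order asked, and still so for the second after the job is handed in, with the robot touching nothing.
It also fails if it takes over 66 s, if anything falls off the work surface, if the arm or the gripper's body presses on something with over 40 N, if the wrist force passes 120 N, or if a joint passes its speed limit or range.

## Robot

A 6-joint arm with a two-finger parallel gripper is mounted at the origin on a cart in front of the work surface, level with it; the furniture and walls round the work are solid. World frame = base frame: x ahead of the robot, y to its left, z up, the work surface at z = 0. Lengths are in m, angles in degrees, forces in N, time in s.
With the tool pointing down it reaches from about 0.4 to 0.825 m from the base axis. Payload 7 kg.
Tool frame: the origin (TCP) lies at the very end of the fingers, on their centre line; the grasp point (between the pads) lies 19 mm behind it (r.grip_depth is the distance from the TCP to the grasp point, in m); z points along the fingers, y is the line along which they close (so a half turn about z gives the same grasp; the last joint's range is limited). The gripper opens to 88 mm and grips with 3 to 60 N. Pads are 19 mm wide; open, the fingers measure 130 mm over their backs; the gripper's body (78 mm by 193 mm) begins 47 mm behind the grasp point.
Start: joints at [93.627, 20.546, 0.682, 0, -70.136, -16.507], TCP at [0.15, 0.658, 0.201] pointing down, gripper open.
Joint ranges: [-176.03, 176.03], [-82.01, 121.73], [-58.28, 71.71], [-173.87, 95.51], [-174.79, -0.11], [-173.66, 173.66]. Speed limits (degrees/s): [136.94, 136.94, 172.46, 180, 180, 180].

## Interface

Orientations are given as [roll, pitch, yaw] about the fixed x, y, z axes, in that order (R = Rz(yaw) Ry(pitch) Rx(roll)).
In Python, from plant import r gives the robot as it stands.
- The arm moves only by the tool play_rows, never from a script. Its argument "rows" is a list that holds one entry, the list of rows, each a list of 5 numbers: the closure, from 0 (fully open) to 1 (shut), then the shift along the tool's x, y, z each as a share of 0.5 m, from -1 to 1, then the turn about the tool's z as a share of 1.5 rad, from -1 to 1. A call has exactly 8 rows; each row is the pose to reach, as a shift and turn from the pose commanded when the call began, along the tool's axes at that moment; what a row does not reach only later rows make up. A row lasts 1/12 s, in which the tool goes at most 41.7 mm and 7.16 degrees, less where a joint would pass 70% of its speed; a pose out of reach is approached as far as the arm can. A call with a number of a shift or a turn outside -1 to 1 is refused whole. A call with a gripper value outside its range is refused whole. The fingers move at their own pace and stop on an object; "squeeze" is the grip in N (left out, the last holds). Time passes only in rows, so rows that repeat a pose let the fingers close, or fill a call up. It gives the time, the measured TCP pose, the force, the opening and the grip force at its end, in the units of the state.
- r.get_state(): the state, without advancing time (a new reading comes with each control period).
- r.capture(name): name is "scene" or "top" or "wrist"; returns the picture (480x640x3 uint8, red, green, blue); there is no depth.
- r.camera_info(name): a dict with "fovy" (degrees; the focal length in pixels is half the picture's height over the tangent of half this angle, whatever the lens; pixels are square), "cx", "cy" (the principal point, pixels), "pose" (4x4, takes a point from camera to world coordinates). Camera axes: x right, y down, z forward; pixel columns grow to the right and rows downward; lengths in m; the calibration is good to about 2 mm. A picture is of the moment at which its call begins: read the wrist's pose just before it. camera_info takes no time and is no camera call; for the wrist camera it gives the pose at the moment of the call.
- r.close_job(): hands the job in; it is judged then, once.
The state is a dict: "time_s": time; "joints": joint angles; "qd": joint speeds; "joint_torque": joint torques, N m; "tcp_pos": TCP position; "eef_rot": TCP orientation; "contact_force": force on the tool from outside, world axes, zero at the start; "moment": the same for the moment, N m; "gripper_width": finger opening in m; "gripper_force": force on a finger pad.
Only numpy, scipy, OpenCV 4.12 (cv2) and the standard library are available. Lean on these libraries where they do the work, as an engineer would, in place of code of your own. Each camera call takes 0.05 s, during which the arm holds its last target. There are 200 camera calls.

## Working session

There is one attempt and no reset: what is moved stays moved. The work goes in short steps, Python scripts to look and compute and a tool call to move; the robot and the scene stay as the last step left them, time stands still between calls to the robot, and variables do not carry over. Pictures are saved under pics/ and viewed, at most 10 in all, crops included, and the job is handed in when it is done.

Besides the shell and the picture viewer there is one more tool, called after "Emit:" as name([rows], argument=value, ...), one row to a line, values as JSON. play_rows: Moves the arm, as the interface text tells. Its arguments: {"type":"object","properties":{"rows":{"type":"array","items":{"type":"array","items":{"type":"array","items":{"type":"number"}}}},"squeeze":{"type":"number"}},"required":["rows"]}

```bash
mkdir -p pics; ls
python3 - <<'E'
from plant import r
import cv2,numpy as np
print(r.get_state())
a=r.capture("scene");b=r.capture("top")
cv2.imwrite("pics/scene.png",a[:,:,::-1]);cv2.imwrite("pics/top.png",b[:,:,::-1])
for n in("scene","top","wrist"):
    i=r.camera_info(n);print(n,i["fovy"],i["cx"],i["cy"],np.round(i["pose"],3).tolist())
E
```

```text
pics
{'time_s': 0.0, 'joints': array([ 9.36268633e+01,  2.05913653e+01,  6.33349996e-01, -1.95736784e-02,
       -7.01354442e+01, -1.65087714e+01]), 'qd': array([ 0.00030795,  0.00366427, -0.00571094,  0.03080138, -0.02893626,
        0.02795197]), 'joint_torque': array([-2.90268881e-04, -5.82716775e+01,  2.93048126e+01,  6.99684799e+00,
        6.86174812e-03, -1.63386785e-04]), 'tcp_pos': array([0.15037975, 0.65748966, 0.20012201]), 'eef_rot': array([ 1.79905164e+02, -8.91824615e-03, -1.28885669e+01]), 'contact_force': array([-0.368621  , -0.36741609,  0.41666119]), 'moment': array([ 0.04120691, -0.00463644, -0.02305742]), 'gripper_force': 0.0, 'gripper_width': 0.08731429646985002}
scene 45.5727000251802 310.0447578016871 237.83284992973898 [[-0.838, -0.239, 0.49, -0.379], [-0.545, 0.364, -0.755, 1.463], [0.002, -0.9, -0.435, 0.996], [0.0, 0.0, 0.0, 1.0]]
top 49.48909395491532 322.5858438936128 238.09084853898344 [[-0.324, -0.863, 0.387, 0.004], [-0.946, 0.299, -0.125, 0.245], [-0.008, -0.407, -0.914, 1.445], [0.0, 0.0, 0.0, 1.0]]
wrist 65.06529093860208 316.5962990778172 230.9624894201553 [[-0.223, -0.944, -0.242, 0.216], [-0.975, 0.216, 0.054, 0.643], [0.001, 0.248, -0.969, 0.384], [0.0, 0.0, 0.0, 1.0]]
```

View pics/scene.png

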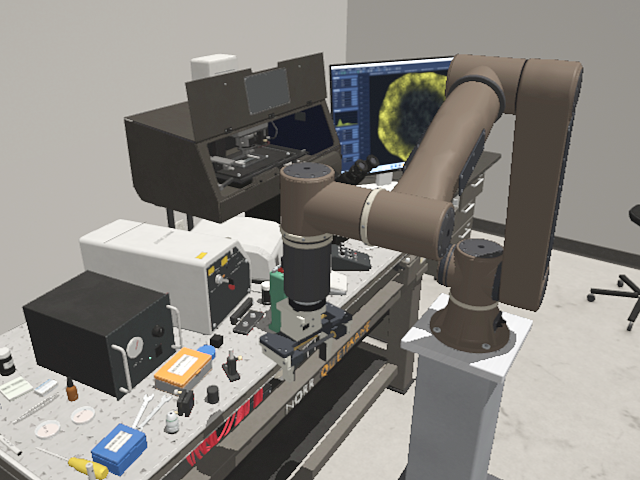

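View pics/top.png

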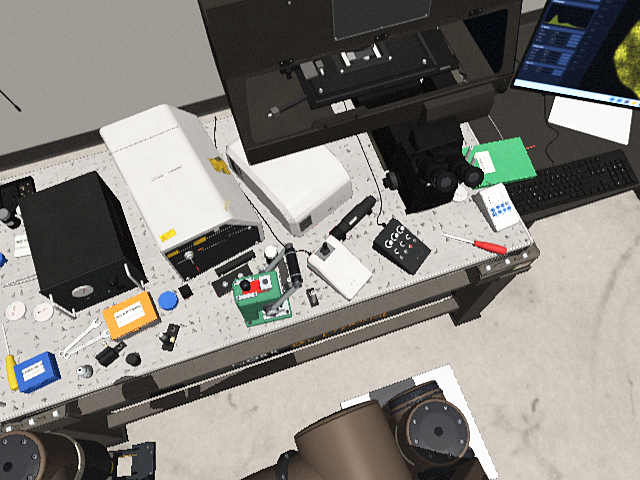

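```bash
cat > h.py <<'E'
from plant import r
import numpy as np,cv2
class Cam:
    def __init__(s,n):
        i=r.camera_info(n);s.P=np.array(i["pose"]);s.f=240/np.tan(np.radians(i["fovy"]/2));s.c=np.array([i["cx"],i["cy"]])
    def ray(s,u,v):
        d=s.P[:3,:3]@np.array([(u-s.c[0])/s.f,(v-s.c[1])/s.f,1]);return s.P[:3,3],d/np.linalg.norm(d)
    def at(s,u,v,z):
        o,d=s.ray(u,v);return o+d*(z-o[2])/d[2]
    def proj(s,p):
        q=s.P[:3,:3].T@(np.asarray(p)-s.P[:3,3]);return s.c+s.f*q[:2]/q[2]
def tri(rays):
    A=sum(np.eye(3)-np.outer(d,d) for o,d in rays);b=sum((np.eye(3)-np.outer(d,d))@o for o,d in rays);return np.linalg.solve(A,b)
E
python3 - <<'E'
from h import *
im=cv2.imread("pics/top.png");cv2.imwrite("pics/topc.png",cv2.resize(im[230:340,190:350],None,fx=5,fy=5,interpolation=cv2.INTER_CUBIC))
c=Cam("top");print(c.proj(r.get_state()["tcp_pos"]),c.at(246,283,.232),c.at(292,262,.291))
im=r.capture("wrist");cv2.imwrite("pics/w0.png",im[:,:,::-1])
E
```

```text
[127.50508789 467.28546831] [0.46511564 0.2962884  0.232     ] [0.45783143 0.17615226 0.291     ]
```

View pics/topc.png

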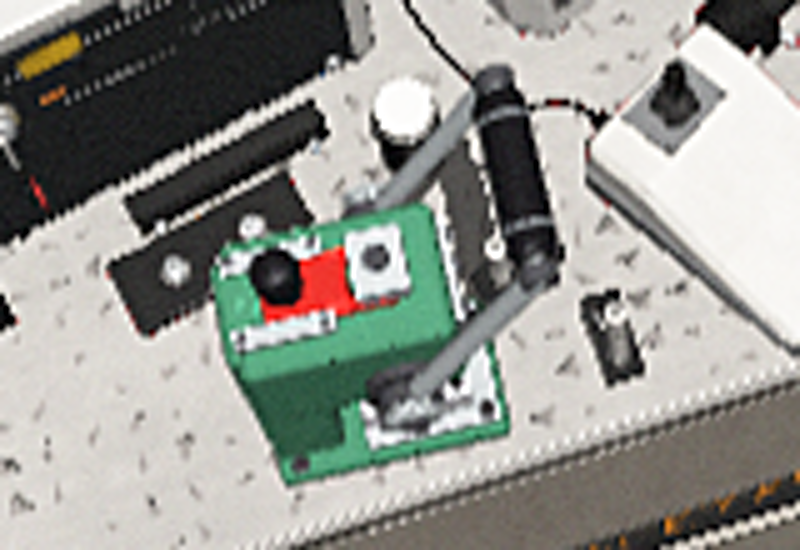

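View pics/w0.png

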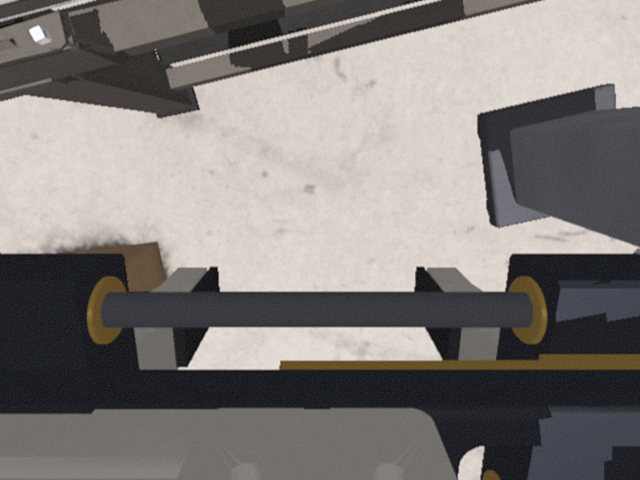

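Run:
```python
from h import *
c=Cam("top");g=lambda u,v,z:c.at(190+u/5-.4,230+v/5-.4,z)
k=g(275,277,.232);co=g(376,258,.229);e1=g(495,82,.291);e2=g(541,265,.291);gr=(e1+e2)/2
# head top corners: rear-near, front-near, front-far
h=[g(240,380,.198),g(460,330,.198),g(432,205,.198),g(218,255,.198)]
print(k,co,gr);print("knob-collar",np.linalg.norm((k-co)[:2]),"collar-grip",np.linalg.norm((co-gr)[:2]),"ends",np.linalg.norm(e1-e2))
a=lambda v:np.degrees(np.arctan2(v[1],v[0]))
print(a(k-co),a(k-gr),a(e1-e2)+90,[ (a(h[(i+1)%4]-h[i]),np.linalg.norm(h[(i+1)%4]-h[i])) for i in range(4)])
```

```text
[0.46123889 0.30092357 0.232     ] [0.45563115 0.25124313 0.229     ] [0.45204949 0.17516327 0.291     ]
knob-collar 0.04999593016012918 collar-grip 0.07616411761782937 ends 0.09617516415329407
83.55992440968832 85.82078305238947 85.5732581284489 [(np.float64(-95.57988671832028), np.float64(0.1114501234559357)), (np.float64(-5.01653288342406), np.float64(0.06862634578640875)), (np.float64(85.05505549695624), np.float64(0.11080099764366955)), (np.float64(174.4361131047269), np.float64(0.06739517825803054))]
```

Emit:
play_rows([
  [[0,0,0,-0.08,0.08],[0,0,0,-0.16,0.16],[0,0,0,-0.24,0.24],[0,0.06,0.045,-0.26,0.32],[0,0.12,0.09,-0.26,0.4],[0,0.18,0.135,-0.26,0.48],[0,0.24,0.18,-0.26,0.56],[0,0.3,0.225,-0.26,0.64]],
])

```text
time_s: 0.82
tcp_pos: [0.2723, 0.5133, 0.3309]
eef_rot: [180.0, -0.0, -68.2]
contact_force: [0.8, 0.9, 0.4]
gripper_width: 0.0876
gripper_force: 0.0
```

```bash
cat >> h.py <<'E'
from scipy.spatial.transform import Rotation as Ro
def S():
    s=r.get_state();print("t",round(s["time_s"],2),"p",np.round(s["tcp_pos"],4),"rpy",np.round(s["eef_rot"],2),"F",np.round(s["contact_force"],1),"w",round(s["gripper_width"],4),"g",round(s["gripper_force"],1));return s
def rel(target,yaw):
    s=S();R=Ro.from_euler("xyz",s["eef_rot"],degrees=True).as_matrix()
    y=np.radians(s["eef_rot"][2]);R=np.array([[np.cos(y),np.sin(y),0],[np.sin(y),-np.cos(y),0],[0,0,-1]])
    print("shares",np.round(R.T@(np.array(target)-s["tcp_pos"])/.5,4),"turn",np.round(-np.radians(yaw-s["eef_rot"][2])/1.5,3))
E
python3 -c "
from h import *
rel([.461,.301,.33],-95)"
```

```text
t 0.82 p [0.2723 0.5133 0.3309] rpy [179.99  -0.   -68.2 ] F [0.8 0.9 0.4] w 0.0876 g 0.0
shares [ 0.5343 -0.1928  0.0019] turn 0.312
```

Emit:
play_rows([
  [[0,0.075,-0.027,0,0.05],[0,0.15,-0.054,0,0.1],[0,0.225,-0.081,0,0.15],[0,0.3,-0.108,0,0.2],[0,0.375,-0.135,0,0.26],[0,0.45,-0.16,0,0.312],[0,0.534,-0.193,0,0.312],[0,0.534,-0.193,0,0.312]],
])

```text
time_s: 1.48
tcp_pos: [0.4644, 0.2994, 0.331]
eef_rot: [-180.0, -0.1, -94.9]
contact_force: [-0.8, -0.1, -1.9]
gripper_width: 0.0874
gripper_force: 0.0
```

```bash
python3 -c "
from h import *
s=S();c=Cam('wrist');im=r.capture('wrist');S();cv2.imwrite('pics/w1.png',im[:,:,::-1])
print(c.proj([.461,.301,.232]),c.proj(s['tcp_pos']),c.proj([.4556,.2512,.229]),c.P[:3,3])"
```

```text
t 1.48 p [0.4644 0.2994 0.331 ] rpy [-1.7998e+02 -7.0000e-02 -9.4940e+01] F [-0.8 -0.1 -1.9] w 0.0874 g 0.0
t 1.53 p [0.4635 0.3008 0.3309] rpy [ 1.7999e+02 -4.0000e-02 -9.4960e+01] F [ 1.  -0.1 -0.5] w 0.0874 g 0.0
[322.76056126 224.41162839] [318.80867389 266.17587799] [324.44235063 158.28773789] [0.45978751 0.23383206 0.51496399]
```

View pics/w1.png

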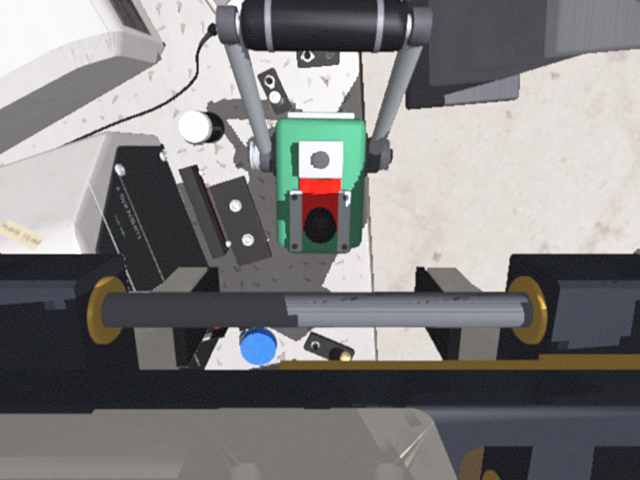

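Run:
```python
from h import *
c=Cam('wrist');im=r.capture('wrist').astype(int)
def cen(m):
    n,l,st,ce=cv2.connectedComponentsWithStats(m.astype(np.uint8));i=1+np.argmax(st[1:,4]);return ce[i],st[i]
sub=np.zeros((480,640),bool);sub[200:247,296:345]=1
(k,st)=cen(sub&(im.max(2)<60));print(k,st)
sub[:]=0;sub[145:176,302:342]=1
(w,sw)=cen(sub&(im.max(2)<120));print(w,sw)
g=np.zeros((480,640),bool);g[0:48,250:405]=1;q,sg=cen(g&(im.max(2)<60));print(q,sg)
kp=c.at(*k,.240);cp=c.at(*w,.229)
ga=c.at(232,22,.291);gb=c.at(421,26,.291)
print(kp,cp,(ga+gb)/2,np.linalg.norm(ga-gb),np.linalg.norm(kp-cp))
t=Cam('top');u=lambda a,b:t.ray(190+a/5-.4,230+b/5-.4)
print("tri",tri([u(275,277),c.ray(*k)]),tri([u(376,258),c.ray(*w)]))
rel([.461,.301,.218],-95)
```

```text
[318.62937853 224.24519774] [303 206  32  37 885]
[310.8        158.33333333] [310 155   3   8  15]
[319.09272468  37.00998573] [ 271   23  103   25 2103]
[0.46308249 0.30006842 0.24      ] [0.46478605 0.25175554 0.229     ] [0.4486488  0.17806268 0.291     ] 0.10173403803511002 0.04957858916823028
tri [0.46283761 0.30184342 0.22902794] [0.4651611  0.25229689 0.20376576]
t 1.58 p [0.4625 0.3022 0.3308] rpy [ 1.7998e+02 -2.0000e-02 -9.4890e+01] F [-0.  -0.   0.1] w 0.0876 g 0.0
shares [0.0027 0.0028 0.2255] turn 0.001
```

Emit:
play_rows([
  [[0,0,0,0.04,0],[0,0,0,0.09,0],[0,0,0,0.14,0],[0,0,0,0.19,0],[0,0,0,0.226,0],[0,0,0,0.226,0],[0.4,0,0,0.226,0],[1,0,0,0.226,0]],
], squeeze=25)

```text
time_s: 2.25
tcp_pos: [0.4618, 0.305, 0.2194]
eef_rot: [-179.9, 0.1, -94.6]
contact_force: [0.6, -0.5, -0.6]
gripper_width: 0.0795
gripper_force: 0.0
```

Emit:
play_rows([
  [[1,0,0,0,0],[1,0,0,0,0],[1,0,0,0,0],[1,0,0,0,0],[1,0,0,0,0],[1,0,0,0,0],[1,0,0,0,0],[1,0,0,0,0]],
])

```text
time_s: 2.92
tcp_pos: [0.4616, 0.3038, 0.2181]
eef_rot: [180.0, -0.0, -94.7]
contact_force: [0.1, 0.5, -0.0]
gripper_width: 0.0267
gripper_force: 0.0
```

Emit:
play_rows([
  [[1,0,0,0,0],[1,0,0,0,0],[1,-0.008,0,0,0],[1,-0.016,0,0,0],[1,-0.024,0,0,0],[1,-0.032,0,0,0],[1,-0.04,0,0,0],[1,-0.04,0,0,0]],
])

```text
time_s: 3.58
tcp_pos: [0.4642, 0.3238, 0.2179]
eef_rot: [-179.9, -0.0, -94.7]
contact_force: [6.1, -0.6, -1.6]
gripper_width: 0.0191
gripper_force: 22.1
```

```bash
python3 -c "
from h import *
S();im=r.capture('wrist');b=r.capture('top');S()
a=cv2.resize(im[100:340,200:440],(600,600))
cv2.imwrite('pics/w2.png',cv2.resize(im[80:380,140:540],(800,600))[:,:,::-1])
cv2.imwrite('pics/t2full.png',b[:,:,::-1])"
```

```text
t 3.58 p [0.4642 0.3238 0.2179] rpy [-1.7992e+02 -5.0000e-02 -9.4700e+01] F [ 6.1 -0.6 -1.6] w 0.0191 g 22.1
t 3.68 p [0.4642 0.3238 0.218 ] rpy [-1.7992e+02 -1.0000e-02 -9.4700e+01] F [ 5.8  0.1 -2.6] w 0.0192 g 22.0
```

View pics/w2.png

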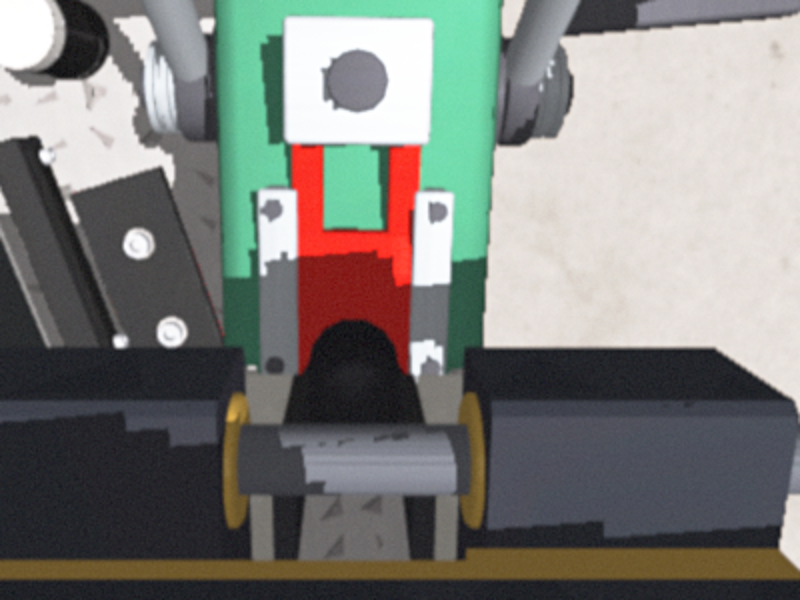

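Emit:
play_rows([
  [[1,-0.002,0,0,0],[1,-0.004,0,0,0],[1,-0.006,0,0,0],[1,-0.008,0,0,0],[1,-0.01,0,0,0],[1,-0.012,0,0,0],[1,-0.012,0,0,0],[1,-0.012,0,0,0]],
])

```text
time_s: 4.35
tcp_pos: [0.4644, 0.3268, 0.2178]
eef_rot: [-180.0, -0.3, -94.7]
contact_force: [4.8, -9.5, -0.6]
gripper_width: 0.0197
gripper_force: 22.5
```

Emit:
play_rows([
  [[1,0.005,0,0,0],[0.6,0.005,0,0,0],[0,0.005,0,0,0],[0,0.005,0,0,0],[0,0.005,0,-0.06,0],[0,0.005,0,-0.13,0],[0,0.005,0,-0.2,0],[0,0.005,0,-0.28,0]],
])

```text
time_s: 5.02
tcp_pos: [0.4626, 0.3271, 0.3588]
eef_rot: [179.9, -0.1, -94.7]
contact_force: [1.6, 1.2, -0.4]
gripper_width: 0.0606
gripper_force: 0.0
```

```bash
python3 -c "
from h import *
rel([.4515,.177,.355],-5)
b=r.capture('top');im=r.capture('wrist');cv2.imwrite('pics/t3.png',cv2.resize(b[230:340,190:350],None,fx=5,fy=5,interpolation=cv2.INTER_CUBIC)[:,:,::-1]);cv2.imwrite('pics/w3.png',im[:,:,::-1])
c=Cam('wrist');print(c.proj([.4585+.072*.087,.2518+.072*.996,.24]),c.proj([.4585,.2518,.229]));S()"
```

```text
t 5.02 p [0.4626 0.3271 0.3588] rpy [ 1.7991e+02 -7.0000e-02 -9.4670e+01] F [ 1.6  1.2 -0.4] w 0.0606 g 0.0
shares [ 0.3009 -0.0023  0.0076] turn -1.043
[319.41544981 208.13936736] [320.1146904  118.70957508]
t 5.12 p [0.4654 0.3288 0.3655] rpy [-179.57    0.46  -94.66] F [ 1.  -0.1  0.1] w 0.0686 g 0.0
```

View pics/w3.png

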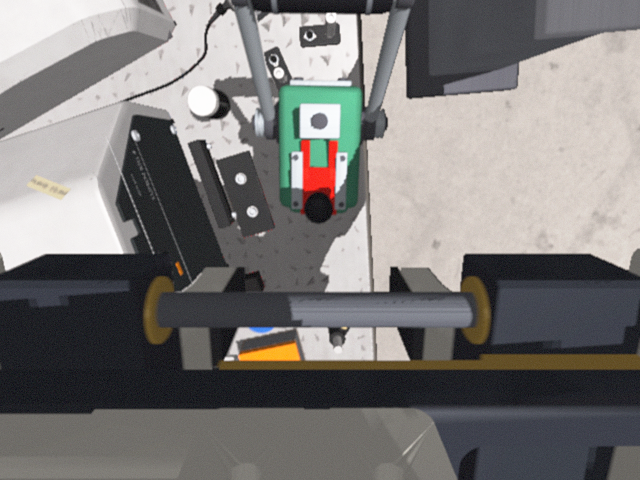

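Run:
```python
from h import *
S();c=Cam('wrist');im=r.capture('wrist').astype(int);cv2.imwrite('pics/w4.png',im[:,:,::-1].astype(np.uint8))
def cen(m,x0,x1,y0,y1):
    z=np.zeros((480,640),bool);z[y0:y1,x0:x1]=1;n,l,st,ce=cv2.connectedComponentsWithStats((m&z).astype(np.uint8));i=1+np.argmax(st[1:,4]);return ce[i],st[i]
k,sk=cen(im.max(2)<50,300,340,185,228);w,sw=cen((im.max(2)<150),308,332,106,135)
print(k,sk,w,sw)
for z in(.236,.24,.246):
  d=c.at(*k,z)-c.at(*w,.229);print(z,np.linalg.norm(d[:2]),c.at(*k,z),c.at(*w,.229))
```

```text
t 5.12 p [0.4654 0.3288 0.3655] rpy [-179.57    0.46  -94.66] F [ 1.  -0.1  0.1] w 0.0686 g 0.0
[318.74700599 206.76347305] [305 191  28  31 668] [319.36407767 119.10679612] [312 112  16  15 206]
0.236 0.07129569393760668 [0.46529952 0.32308828 0.236     ] [0.45913419 0.25205966 0.229     ]
0.24 0.07050587856480009 [0.46522762 0.32230173 0.24      ] [0.45913419 0.25205966 0.229     ]
0.246 0.06932115586122328 [0.46511979 0.32112192 0.246     ] [0.45913419 0.25205966 0.229     ]
```

Emit:
play_rows([
  [[0,0.04,0,0,-0.08],[0,0.08,0,0,-0.16],[0,0.12,0,0,-0.24],[0,0.16,0,0,-0.32],[0,0.2,0,0,-0.4],[0,0.24,0,0,-0.48],[0,0.28,0,0.01,-0.56],[0,0.305,0.003,0.02,-0.64]],
])

```text
time_s: 5.83
tcp_pos: [0.4489, 0.1741, 0.3476]
eef_rot: [180.0, 0.0, -39.4]
contact_force: [-0.6, 0.6, 1.3]
gripper_width: 0.0876
gripper_force: 0.0
```

Emit:
play_rows([
  [[0,0,0,0,-0.08],[0,0,0,0,-0.16],[0,0,0,0,-0.24],[0,0,0,0,-0.32],[0,0,0,0,-0.4],[0,0,0,0,-0.4],[0,0,0,0,-0.4],[0,0,0,0,-0.4]],
])

```text
time_s: 6.5
tcp_pos: [0.4493, 0.1755, 0.3477]
eef_rot: [180.0, 0.0, -5.5]
contact_force: [0.2, 0.3, -0.1]
gripper_width: 0.0876
gripper_force: 0.0
```

```bash
python3 -c "
from h import *
rel([.4515,.177,.272],-5)
im=r.capture('wrist');cv2.imwrite('pics/w5.png',im[:,:,::-1])
c=Cam('wrist');print(c.proj([.4515,.177,.291]));S()"
```

```text
t 6.5 p [0.4493 0.1755 0.3477] rpy [ 1.7998e+02  3.0000e-02 -5.5300e+00] F [ 0.2  0.3 -0.1] w 0.0876 g 0.0
shares [ 0.0041 -0.0035  0.1514] turn -0.006
[314.76657782 236.6988662 ]
t 6.55 p [0.4493 0.1755 0.3478] rpy [ 1.7999e+02  3.0000e-02 -5.5000e+00] F [ 0.9 -0.2  0.2] w 0.0878 g 0.0
```

View pics/w5.png

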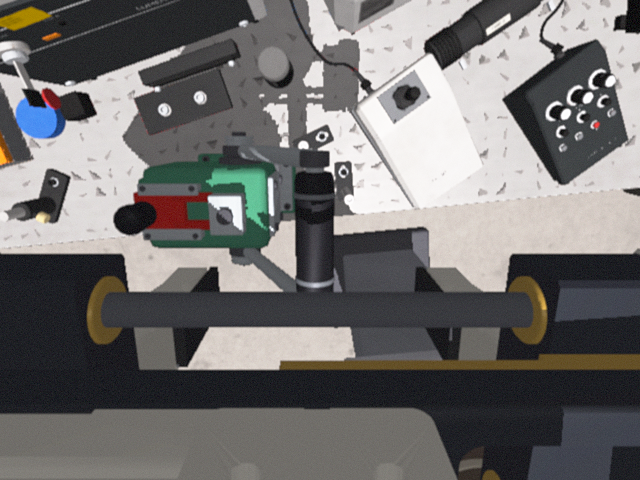

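Emit:
play_rows([
  [[0,0.002,-0.002,0.04,0],[0,0.002,-0.002,0.08,0],[0,0.002,-0.002,0.12,0],[0,0.002,-0.002,0.152,0],[0.3,0.002,-0.002,0.152,0],[1,0.002,-0.002,0.152,0],[1,0.002,-0.002,0.152,0],[1,0.002,-0.002,0.152,0]],
], squeeze=45)

```text
time_s: 7.22
tcp_pos: [0.4512, 0.1767, 0.2734]
eef_rot: [-179.9, -0.1, -5.3]
contact_force: [0.2, 0.3, -0.5]
gripper_width: 0.0668
gripper_force: 0.0
```

Emit:
play_rows([
  [[1,0,0,0,0],[1,0,0,0,0],[1,0,0,0,0],[1,0,0,0,0],[1,0,0,0,0],[1,0,0,0,0],[1,0,0,0,0],[1,0,0,0,0]],
])

```text
time_s: 7.88
tcp_pos: [0.4506, 0.1767, 0.272]
eef_rot: [-180.0, -0.0, -5.3]
contact_force: [-0.2, 1.8, -0.4]
gripper_width: 0.02
gripper_force: 37.6
```

Emit:
play_rows([
  [[1,0,0.014,0.008,0],[1,0,0.028,0.016,0],[1,0,0.041,0.026,0],[1,0,0.053,0.036,0],[1,0,0.065,0.046,0],[1,0,0.077,0.057,0],[1,0,0.088,0.069,0],[1,0,0.098,0.081,0]],
], squeeze=50)

```text
time_s: 8.55
tcp_pos: [0.446, 0.1273, 0.2311]
eef_rot: [-179.9, -0.0, -5.3]
contact_force: [-2.4, 6.9, 2.1]
gripper_width: 0.0196
gripper_force: 42.4
```

Emit:
play_rows([
  [[1,0,0.01,0.013,0],[1,0,0.019,0.026,0],[1,0,0.027,0.039,0],[1,0,0.035,0.053,0],[1,0,0.042,0.068,0],[1,0,0.049,0.082,0],[1,0,0.049,0.082,0],[1,0,0.049,0.082,0]],
], squeeze=58)

```text
time_s: 9.22
tcp_pos: [0.4437, 0.1035, 0.1903]
eef_rot: [-179.9, -0.0, -5.3]
contact_force: [-3.7, 7.8, 2.8]
gripper_width: 0.0192
gripper_force: 49.4
```

Emit:
play_rows([
  [[1,0,0.002,0.004,0],[1,0,0.003,0.008,0],[1,0,0.005,0.012,0],[1,0,0.006,0.016,0],[1,0,0.007,0.02,0],[1,0,0.009,0.024,0],[1,0,0.01,0.027,0],[1,0,0.01,0.03,0]],
])

```text
time_s: 9.88
tcp_pos: [0.4433, 0.0986, 0.1761]
eef_rot: [-179.9, -0.0, -5.3]
contact_force: [-5.5, 6.5, 8.3]
gripper_width: 0.0195
gripper_force: 51.1
```

Emit:
play_rows([
  [[1,0,0.001,0.004,0],[1,0,0.002,0.008,0],[1,0,0.003,0.012,0],[1,0,0.004,0.016,0],[1,0,0.005,0.02,0],[1,0,0.006,0.025,0],[1,0,0.006,0.025,0],[1,0,0.006,0.025,0]],
])

```text
time_s: 10.55
tcp_pos: [0.443, 0.0954, 0.1635]
eef_rot: [-179.9, -0.0, -5.3]
contact_force: [-5.7, 6.4, 7.7]
gripper_width: 0.0193
gripper_force: 50.6
```

Emit:
play_rows([
  [[1,0,0,0.002,0],[1,-0.001,0.001,0.004,0],[1,-0.002,0.001,0.006,0],[1,-0.003,0.001,0.008,0],[1,-0.003,0.001,0.01,0],[1,-0.003,0.002,0.012,0],[1,-0.003,0.002,0.014,0],[1,-0.003,0.002,0.014,0]],
])

```text
time_s: 11.22
tcp_pos: [0.4428, 0.0943, 0.1573]
eef_rot: [-179.9, -0.2, -5.3]
contact_force: [-1.9, 3.3, 10.1]
gripper_width: 0.0195
gripper_force: 51.3
```

Emit:
play_rows([
  [[1,0,0,0.002,0],[1,0,0,0.003,0],[1,0,0,0.005,0],[1,0,0.001,0.006,0],[1,0,0.001,0.007,0],[1,0,0.001,0.009,0],[1,0,0.001,0.01,0],[1,0,0.001,0.01,0]],
])

```text
time_s: 11.88
tcp_pos: [0.4427, 0.0936, 0.1524]
eef_rot: [-180.0, -0.2, -5.3]
contact_force: [-0.6, 3.1, 10.2]
gripper_width: 0.0193
gripper_force: 51.4
```

Emit:
play_rows([
  [[1,0,0,0.002,0],[1,0,0,0.003,0],[1,0,0,0.005,0],[1,0,0.001,0.006,0],[1,0,0.001,0.007,0],[1,0,0.001,0.009,0],[1,0,0.001,0.01,0],[1,0,0.001,0.01,0]],
])

```text
time_s: 12.55
tcp_pos: [0.4427, 0.093, 0.1474]
eef_rot: [-180.0, -0.2, -5.3]
contact_force: [-1.7, 1.5, 10.5]
gripper_width: 0.0197
gripper_force: 51.5
```

Emit:
play_rows([
  [[1,0,0,0.002,0],[1,0,0,0.003,0],[1,0,0,0.005,0],[1,0,0,0.006,0],[1,0,0,0.007,0],[1,0,0,0.009,0],[1,0,0,0.01,0],[1,0,0,0.01,0]],
])

```text
time_s: 13.22
tcp_pos: [0.4428, 0.0927, 0.1432]
eef_rot: [180.0, -0.2, -5.3]
contact_force: [-5.0, 0.6, 19.9]
gripper_width: 0.0194
gripper_force: 54.0
```

Emit:
play_rows([
  [[1,0,0,0.0005,0],[1,0,0,0.0005,0],[1,0,0,0.0005,0],[1,0,0,0.0005,0],[1,0,0,0.0005,0],[1,0,0,0.0005,0],[1,0,0,0.0005,0],[1,0,0,0.0005,0]],
])

```text
time_s: 13.88
tcp_pos: [0.4428, 0.0926, 0.1431]
eef_rot: [-180.0, -0.2, -5.3]
contact_force: [-5.1, 0.4, 19.8]
gripper_width: 0.0199
gripper_force: 54.0
```

Emit:
play_rows([
  [[1,0,0,0.0005,0],[1,0,0,0.001,0],[1,0,0,0.001,0],[1,0,0,0.001,0],[1,0,0,0.001,0],[1,0,0,0.001,0],[1,0,0,0.001,0],[1,0,0,0.001,0]],
])

```text
time_s: 14.55
tcp_pos: [0.4428, 0.0926, 0.1427]
eef_rot: [180.0, -0.2, -5.3]
contact_force: [-5.8, 0.2, 21.2]
gripper_width: 0.0196
gripper_force: 54.4
```

Emit:
play_rows([
  [[1,0,0,-0.006,0],[1,0,-0.002,-0.016,0],[1,0,-0.003,-0.026,0],[1,0,-0.005,-0.036,0],[1,0,-0.008,-0.047,0],[1,0,-0.012,-0.063,0],[1,0,-0.016,-0.078,0],[1,0,-0.022,-0.093,0]],
])

```text
time_s: 15.22
tcp_pos: [0.4435, 0.1029, 0.1881]
eef_rot: [179.9, -0.1, -5.3]
contact_force: [3.0, -2.9, 6.3]
gripper_width: 0.0195
gripper_force: 50.2
```

Emit:
play_rows([
  [[1,0,-0.006,-0.015,0],[1,0,-0.013,-0.029,0],[1,0,-0.021,-0.043,0],[1,0,-0.03,-0.057,0],[1,0,-0.039,-0.07,0],[1,0,-0.049,-0.082,0],[1,0,-0.059,-0.095,0],[1,0,-0.07,-0.106,0]],
])

```text
time_s: 15.88
tcp_pos: [0.4468, 0.1368, 0.2415]
eef_rot: [179.8, -0.2, -5.3]
contact_force: [1.9, -6.0, 9.7]
gripper_width: 0.0194
gripper_force: 51.2
```

Emit:
play_rows([
  [[1,0,-0.012,-0.011,0],[1,0,-0.024,-0.022,0],[1,0,-0.036,-0.031,0],[1,0,-0.049,-0.041,0],[1,0,-0.056,-0.045,0],[1,0,-0.063,-0.049,0],[1,0,-0.07,-0.053,0],[1,0,-0.077,-0.057,0]],
])

```text
time_s: 16.55
tcp_pos: [0.4505, 0.1749, 0.2707]
eef_rot: [179.8, -0.2, -5.3]
contact_force: [-1.2, -5.6, 14.3]
gripper_width: 0.0194
gripper_force: 52.5
```

Emit:
play_rows([
  [[1,0,0,0,0],[1,0,0,0,0],[1,0,0,0,0],[1,0,0,0,0],[1,0,0,0,0],[1,0,0,0,0],[1,0,0,0,0],[1,0,0,0,0]],
])

```text
time_s: 17.22
tcp_pos: [0.4506, 0.175, 0.2707]
eef_rot: [179.9, -0.2, -5.3]
contact_force: [-1.4, -5.8, 15.6]
gripper_width: 0.0194
gripper_force: 52.8
```

Emit:
play_rows([
  [[1,0,0,-0.002,0],[1,0,0.001,-0.004,0],[1,0,0.001,-0.004,0],[0.7,0,0.001,-0.004,0],[0.3,0,0.001,-0.004,0],[0,0,0.001,-0.004,0],[0,0,0.001,-0.004,0],[0,0,0.001,-0.004,0]],
])

```text
time_s: 17.88
tcp_pos: [0.4487, 0.1765, 0.2696]
eef_rot: [179.9, 0.1, -5.3]
contact_force: [-0.8, 0.4, 0.1]
gripper_width: 0.0469
gripper_force: 0.0
```

Emit:
play_rows([
  [[0,0,0,0,0],[0,0,0,0,0],[0,0,0,0,0],[0,0,0,-0.04,0],[0,0,0,-0.08,0],[0,0,0,-0.12,0],[0,0,0,-0.16,0],[0,0,0,-0.16,0]],
])

```text
time_s: 18.55
tcp_pos: [0.4506, 0.1775, 0.3544]
eef_rot: [-179.8, -0.3, -5.3]
contact_force: [0.4, 0.8, 0.7]
gripper_width: 0.0873
gripper_force: 0.0
```

```bash
python3 -c "
from h import *
rel([.466,.3265,.36],-95)"
```

```text
t 18.55 p [0.4506 0.1775 0.3544] rpy [-179.81   -0.28   -5.3 ] F [0.4 0.8 0.7] w 0.0873 g 0.0
shares [ 0.0031 -0.2995 -0.0112] turn 1.044
```

Emit:
play_rows([
  [[0,0,-0.03,-0.005,0.08],[0,0,-0.07,-0.01,0.16],[0,0,-0.11,-0.01,0.24],[0,0,-0.15,-0.01,0.32],[0,0,-0.19,-0.01,0.4],[0,0,-0.23,-0.01,0.48],[0,0,-0.265,-0.01,0.56],[0,0.003,-0.293,-0.01,0.64]],
])

```text
time_s: 19.22
tcp_pos: [0.464, 0.324, 0.3547]
eef_rot: [180.0, -0.0, -60.6]
contact_force: [1.1, -0.2, 0.2]
gripper_width: 0.0878
gripper_force: 0.0
```

Emit:
play_rows([
  [[0,0,0,0,0.08],[0,0,0,0,0.16],[0,0,0,0,0.24],[0,0,0,0,0.32],[0,0,0,0,0.4],[0,0,0,0,0.404],[0,0,0,0,0.404],[0,0,0,0,0.404]],
])

```text
time_s: 19.88
tcp_pos: [0.4642, 0.3227, 0.3551]
eef_rot: [180.0, -0.0, -94.8]
contact_force: [-0.2, -1.4, 0.5]
gripper_width: 0.0879
gripper_force: 0.0
```

Run:
```python
from h import *
rel([.4652,.3235,.218],-95)
c=Cam('wrist');im=r.capture('wrist').astype(int);cv2.imwrite('pics/w6.png',im[:,:,::-1].astype(np.uint8))
q=c.proj([.4652,.3235,.24]).astype(int);print(q)
z=np.zeros((480,640),bool);z[q[1]-22:q[1]+22,q[0]-25:q[0]+25]=1
n,l,st,ce=cv2.connectedComponentsWithStats(((im.max(2)<50)&z).astype(np.uint8));i=1+np.argmax(st[1:,4]);print(ce[i],st[i],c.at(*ce[i],.24))
```

```text
t 19.88 p [0.4642 0.3227 0.3551] rpy [ 1.7999e+02 -1.0000e-02 -9.4820e+01] F [-0.2 -1.4  0.5] w 0.0879 g 0.0
shares [-0.0018 -0.0019  0.2743] turn 0.002
[316 219]
[316.30013831 217.79944675] [302 202  29  32 723] [0.46553454 0.32223022 0.24      ]
```

View pics/w6.png

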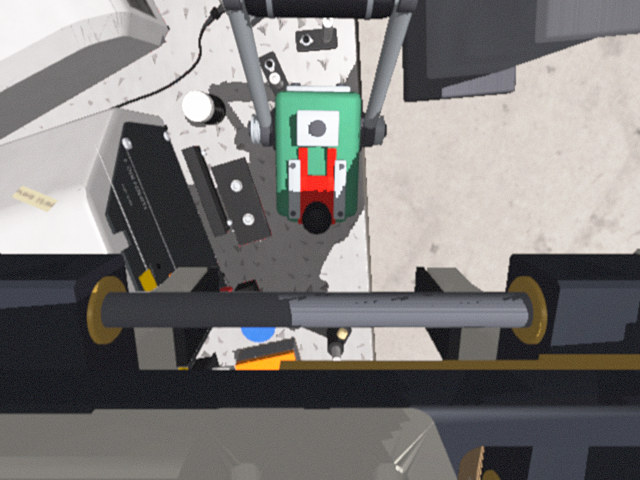

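Emit:
play_rows([
  [[0,0,-0.002,0.06,0],[0,0,-0.002,0.12,0],[0,0,-0.002,0.18,0],[0,0,-0.002,0.23,0],[0,0,-0.002,0.274,0],[0,0,-0.002,0.274,0],[0.4,0,-0.002,0.274,0],[1,0,-0.002,0.274,0]],
], squeeze=30)

```text
time_s: 20.6
tcp_pos: [0.466, 0.3232, 0.2199]
eef_rot: [-179.9, 0.1, -95.0]
contact_force: [0.3, -0.6, 1.0]
gripper_width: 0.079
gripper_force: 0.0
```

Emit:
play_rows([
  [[1,0,0,0,0],[1,0,0,0,0],[1,0,0,0,0],[1,0,0,0,0],[1,0,0,0,0],[1,0,0,0,0],[1,0,0,0,0],[1,0,0,0,0]],
])

```text
time_s: 21.27
tcp_pos: [0.4652, 0.3226, 0.2183]
eef_rot: [180.0, -0.0, -95.0]
contact_force: [-0.2, -0.2, 0.2]
gripper_width: 0.0268
gripper_force: 0.0
```

Emit:
play_rows([
  [[1,0,0,0,0],[1,0,0,0,0],[1,0.008,0,0,0],[1,0.016,0,0,0],[1,0.024,0,0,0],[1,0.032,0,0,0],[1,0.04,0,0,0],[1,0.04,0,0,0]],
])

```text
time_s: 21.93
tcp_pos: [0.4626, 0.3023, 0.218]
eef_rot: [179.9, -0.0, -95.1]
contact_force: [-4.6, 0.3, -0.4]
gripper_width: 0.0192
gripper_force: 27.1
```

Emit:
play_rows([
  [[1,0.004,0,0,0],[1,0.008,0,0,0],[1,0.012,0,0,0],[1,0.016,0,0,0],[1,0.019,0,0,0],[1,0.022,0,0,0],[1,0.025,0,0,0],[1,0.025,0,0,0]],
])

```text
time_s: 22.6
tcp_pos: [0.4618, 0.2926, 0.2181]
eef_rot: [180.0, 0.2, -95.0]
contact_force: [-6.9, 8.7, -0.7]
gripper_width: 0.0188
gripper_force: 26.8
```

Emit:
play_rows([
  [[1,-0.004,0,0,0],[0.6,-0.004,0,0,0],[0,-0.004,0,0,0],[0,-0.004,0,0,0],[0,-0.004,0,0,0],[0,-0.004,0,0,0],[0,-0.004,0,-0.05,0],[0,-0.004,0,-0.11,0]],
])

```text
time_s: 23.27
tcp_pos: [0.4616, 0.2911, 0.2719]
eef_rot: [179.8, -0.2, -95.1]
contact_force: [0.4, 0.3, 0.2]
gripper_width: 0.06
gripper_force: 0.0
```

Emit:
play_rows([
  [[0,0,0,-0.06,0],[0,0,0,-0.12,0],[0,-0.04,0,-0.17,0],[0,-0.06,0,-0.17,0],[0,-0.06,0,-0.17,0],[0,-0.06,0,-0.17,0],[0,-0.06,0,-0.17,0],[0,-0.06,0,-0.17,0]],
])

```text
time_s: 23.93
tcp_pos: [0.4649, 0.3214, 0.3575]
eef_rot: [180.0, -0.1, -95.1]
contact_force: [0.5, 0.9, -0.2]
gripper_width: 0.0876
gripper_force: 0.0
```

Run:
```python
from h import *
S();c=Cam('wrist');im=r.capture('wrist').astype(int);cv2.imwrite('pics/w7.png',im[:,:,::-1].astype(np.uint8))
def cen(t,p):
    q=c.proj(p).astype(int);z=np.zeros((480,640),bool);z[q[1]-18:q[1]+18,q[0]-22:q[0]+22]=1
    n,l,st,ce=cv2.connectedComponentsWithStats(((im.max(2)<t)&z).astype(np.uint8));i=1+np.argmax(st[1:,4]);return ce[i],st[i]
k,sk=cen(50,[.4628,.2935,.24]);print(k,sk,c.at(*k,.24))
```

```text
t 23.93 p [0.4649 0.3214 0.3575] rpy [ 1.7996e+02 -8.0000e-02 -9.5060e+01] F [ 0.5  0.9 -0.2] w 0.0876 g 0.0
[314.98327759 184.42474916] [303 169  29  30 299] [0.46491045 0.29394301 0.24      ]
```

View pics/w7.png

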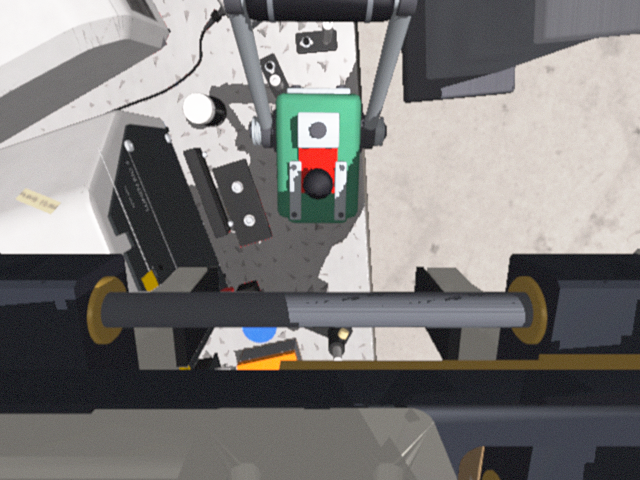

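Run:
```python
from h import *
S();c=Cam('wrist')
def m(im,x0,x1,y0,y1,t):
    z=np.zeros((480,640),bool);z[y0:y1,x0:x1]=1
    n,l,st,ce=cv2.connectedComponentsWithStats(((im.max(2)<t)&z).astype(np.uint8));i=1+np.argmax(st[1:,4]);return ce[i],st[i]
im=r.capture('wrist')
k=m(im,300,336,165,203,50);w=m(im,308,330,118,142,150);print(k,w,c.at(*k[0],.24),c.at(*w[0],.229),np.linalg.norm((c.at(*k[0],.24)-c.at(*w[0],.229))[:2]))
```

```text
t 23.98 p [0.465  0.3214 0.3577] rpy [ 1.7997e+02 -6.0000e-02 -9.5060e+01] F [-0.9  0.3 -1.3] w 0.0876 g 0.0
(array([314.80263158, 184.35855263]), array([304, 169,  28,  30, 304], dtype=int32)) (array([317.32075472, 129.87735849]), array([309, 122,  17,  16, 212], dtype=int32)) [0.46513877 0.29397169 0.24      ] [0.45939898 0.25197444 0.229     ] 0.04238767099560726
```

Emit:
play_rows([
  [[1,-0.02,0,0,0],[1,-0.02,0,0,0],[1,-0.02,0,0,0],[1,-0.02,0,0,0],[1,-0.02,0,0,0],[1,-0.02,0,0,0],[1,-0.02,0,0,0],[1,-0.02,0,0,0]],
])

```text
time_s: 24.7
tcp_pos: [0.466, 0.3319, 0.3584]
eef_rot: [-180.0, -0.0, -95.0]
contact_force: [0.8, -0.4, 0.5]
gripper_width: 0.0401
gripper_force: 0.0
```

Emit:
play_rows([
  [[1,0,0,0.05,0],[1,0,0,0.1,0],[1,0,0,0.15,0],[1,0,0,0.2,0],[1,0,0,0.24,0],[1,0,0,0.268,0],[1,0,0,0.268,0],[1,0,0,0.268,0]],
])

```text
time_s: 25.37
tcp_pos: [0.466, 0.3318, 0.2242]
eef_rot: [180.0, -0.1, -95.0]
contact_force: [1.0, -1.0, 0.4]
gripper_width: 0.0002
gripper_force: 0.0
```

Emit:
play_rows([
  [[1,0.004,0,0,0],[1,0.008,0,0,0],[1,0.012,0,0,0],[1,0.016,0,0,0],[1,0.02,0,0,0],[1,0.024,0,0,0],[1,0.024,0,0,0],[1,0.024,0,0,0]],
])

```text
time_s: 26.03
tcp_pos: [0.465, 0.32, 0.2244]
eef_rot: [-180.0, 0.0, -95.1]
contact_force: [0.5, 0.1, -1.0]
gripper_width: 0.0003
gripper_force: 0.0
```

Emit:
play_rows([
  [[1,0.002,0,0,0],[1,0.004,0,0,0],[1,0.006,0,0,0],[1,0.008,0,0,0],[1,0.01,0,0,0],[1,0.012,0,0,0],[1,0.012,0,0,0],[1,0.012,0,0,0]],
])

```text
time_s: 26.7
tcp_pos: [0.4645, 0.3141, 0.2243]
eef_rot: [-180.0, 0.0, -95.0]
contact_force: [-0.1, 0.6, 0.3]
gripper_width: 0.0005
gripper_force: 0.0
```

Emit:
play_rows([
  [[1,0.002,0,0,0],[1,0.004,0,0,0],[1,0.006,0,0,0],[1,0.008,0,0,0],[1,0.01,0,0,0],[1,0.012,0,0,0],[1,0.012,0,0,0],[1,0.012,0,0,0]],
])

```text
time_s: 27.37
tcp_pos: [0.4639, 0.3081, 0.2243]
eef_rot: [-180.0, 0.0, -95.0]
contact_force: [-0.4, 0.6, 0.3]
gripper_width: 0.0005
gripper_force: 0.0
```

Emit:
play_rows([
  [[1,0.002,0,0,0],[1,0.004,0,0,0],[1,0.006,0,0,0],[1,0.008,0,0,0],[1,0.01,0,0,0],[1,0.01,0,0,0],[1,0.01,0,0,0],[1,0.01,0,0,0]],
])

```text
time_s: 28.03
tcp_pos: [0.4635, 0.3032, 0.2243]
eef_rot: [-180.0, 0.0, -95.0]
contact_force: [-0.4, 0.0, 0.1]
gripper_width: 0.0005
gripper_force: 0.0
```

Run:
```python
from h import *
S();c=Cam('wrist');im=r.capture('wrist');t=r.capture('top');S()
cv2.imwrite('pics/w8.png',im[:,:,::-1]);cv2.imwrite('pics/t8.png',t[:,:,::-1])
print("pred knob",c.proj([.4635,.2935,.24]),"collar",c.proj([.459,.252,.229]),"tcp",c.proj(r.get_state()['tcp_pos']))
h=cv2.cvtColor(im,cv2.COLOR_RGB2HSV)
red=((h[...,0]<8)|(h[...,0]>172))&(h[...,1]>150)&(h[...,2]>60)
ys,xs=np.nonzero(red[:300]);print("red",xs.min(),xs.max(),ys.min(),ys.max(),len(xs))
print("column brightness along knob line")
x=int(c.proj([.4635,.2935,.24])[0])
print([(y,im[y,x].tolist()) for y in range(60,330,6)])
T=Cam('top');h=cv2.cvtColor(t,cv2.COLOR_RGB2HSV);red=((h[...,0]<8)|(h[...,0]>172))&(h[...,1]>150)&(h[...,2]>60)
sub=red[265:305,235:285];ys,xs=np.nonzero(sub);print("top red",len(xs),(xs.min()+235,xs.max()+235,ys.min()+265,ys.max()+265) if len(xs) else 0)
```

```text
t 28.03 p [0.4635 0.3032 0.2243] rpy [-180.      0.    -95.04] F [-0.4  0.   0.1] w 0.0005 g 0.0
t 28.13 p [0.4635 0.3032 0.2243] rpy [180.    -0.   -95.04] F [-0.1 -0.7 -0.7] w 0.0007 g 0.0
pred knob [317.20177275 258.13142035] collar [319.00240549 166.44970403] tcp [318.87528487 266.20579003]
red 288 350 194 252 2217
column brightness along knob line
[(60, [250, 248, 248]), (66, [250, 249, 248]), (72, [249, 248, 248]), (78, [250, 247, 247]), (84, [250, 248, 247]), (90, [250, 247, 247]), (96, [248, 251, 252]), (102, [146, 172, 163]), (108, [104, 198, 157]), (114, [110, 211, 169]), (120, [111, 212, 171]), (126, [108, 217, 169]), (132, [112, 219, 173]), (138, [251, 252, 254]), (144, [251, 252, 253]), (150, [255, 255, 255]), (156, [125, 120, 130]), (162, [126, 126, 135]), (168, [124, 123, 132]), (174, [128, 127, 136]), (180, [198, 200, 210]), (186, [248, 249, 251]), (192, [237, 248, 252]), (198, [254, 54, 39]), (204, [254, 45, 35]), (210, [255, 49, 44]), (216, [255, 41, 34]), (222, [128, 21, 24]), (228, [12, 17, 18]), (234, [27, 20, 28]), (240, [24, 12, 22]), (246, [42, 44, 43]), (252, [31, 25, 33]), (258, [33, 32, 34]), (264, [32, 33, 34]), (270, [28, 25, 26]), (276, [32, 37, 35]), (282, [24, 27, 27]), (288, [81, 152, 124]), (294, [60, 56, 69]), (300, [108, 110, 119]), (306, [126, 126, 138]), (312, [139, 141, 152]), (318, [145, 147, 156]), (324, [129, 133, 143])]
top red 72 (np.int64(245), np.int64(272), np.int64(280), np.int64(292))
```

Emit:
play_rows([
  [[1,0.002,0,0,0],[1,0.003,0,0,0],[1,0.004,0,0,0],[1,0.005,0,0,0],[1,0.006,0,0,0],[1,0.006,0,0,0],[1,0.006,0,0,0],[1,0.006,0,0,0]],
])

```text
time_s: 28.8
tcp_pos: [0.4632, 0.3002, 0.2243]
eef_rot: [180.0, 0.0, -95.0]
contact_force: [-0.0, -0.0, 0.7]
gripper_width: 0.0008
gripper_force: 0.0
```

Run:
```python
from h import *
S();c=Cam('wrist');im=r.capture('wrist')
print("pred knob",c.proj([.4635,.2935,.24]),"tcp",c.proj(r.get_state()['tcp_pos']))
g=im[200:310:5,220:420:8].max(2);print("\n".join(f"{200+5*i} "+" ".join(f"{v:3d}" for v in row) for i,row in enumerate(g)))
for row in(224,228,232,236): print(row,[np.round(c.at(317,row,z)[1],4) for z in(.232,.24,.249)])
```

```text
t 28.8 p [0.4632 0.3002 0.2243] rpy [180.     0.   -95.04] F [-0.  -0.   0.7] w 0.0008 g 0.0
pred knob [317.1823992  264.18240319] tcp [318.76572484 266.19253005]
200  67  44 109 107 114 171 201 202 208 255 254 245 244 247 249 255 252 219 217 215 195 227 224 229 222
205  75  75 112 111 109  77  85 160 111 255 250 153 255 254 254 255 255 219 221 219 189 227 225 226 221
210  70  78 105  93 110  86  90  85  89 132 131 132 255 254 254 254 255  82  82  85  83 222 225 222 219
215  71  71  92 110 108  86  86  95 101 132 128 126 189 254 254 254 255 100  85  92  83 228 229 226 226
220 131  76  55 102 103  92  90 117 118 122 127 128 130 170 244 156 125 129 110  87  80 227 227 227 229
225 175  68  76 104 104  88  83  79  82 125 131 131 131 132 134 127 109  57 106  89  81 226 226 227 226
230  77  71  73 108 110  82  85 101 100 122 129 128  52  58 129 126 113  51 106  88  75 227 224 222 227
235  72  70  75 106 115  81  91 113 111 127 129  17  24  31  38 129 120 119 100  88  77 226 229 226 227
240  73  71  72  66 108  82  93 115 117 125  84  40  30  27  27 129 114 119  95  83  70 227 226 228 226
2
[... 908 characters left out ...]
70  75  74  75  75  71  74
290  89  88  88  90  85  85  83  86  86  88 227  38 104  29 117  82  90  92  91  87  93  89  89  88  92
295  40  44  91  89  85  89  88  85  84  82 239  78  80  63 114  86  91  87  87  93  88  87  89  95  90
300  38  41  83  84  84  86  86  84  86  84 245 118  98  85 117  87  89  87  89  87  91  90  89  86  88
305  32  33  40  46  47  84  83  88  85  88 251 142 137 132 111  90  87  90  86  92  91  89  82  92  90
224 [np.float64(0.276), np.float64(0.2741), np.float64(0.2719)]
228 [np.float64(0.2779), np.float64(0.276), np.float64(0.2737)]
232 [np.float64(0.2799), np.float64(0.2779), np.float64(0.2755)]
236 [np.float64(0.2819), np.float64(0.2798), np.float64(0.2773)]
```

Run:
```python
from h import *
S();c=Cam('wrist');a=cv2.imread('pics/w8.png')[:,:,::-1];b=r.capture('wrist');w7=cv2.imread('pics/w7.png')[:,:,::-1]
for n,im in(("w7",w7),("w8",a),("now",b)):
    col=im[:,312:322].mean(1); mx=col.max(1)
    print(n,"knob edge",[ (y,int(mx[y])) for y in range(*( (160,176) if n=="w7" else (220,238)))])
    red=(col[:,0]>100)&(col[:,1]<80)
    print(" red rows",np.nonzero(red)[0][[0,-1]]," keeps/pads right of knob")
# finger silhouettes: horizontal profile between finger blocks
for y in(262,272,282,292,302): print(y,[int(v) for v in b[y,284:352:4].max(1)])
```

```text
t 28.85 p [0.4632 0.3002 0.2243] rpy [-180.      0.    -95.04] F [-0.  -0.1  0.4] w 0.0006 g 0.0
w7 knob edge [(160, 252), (161, 252), (162, 252), (163, 252), (164, 252), (165, 252), (166, 255), (167, 244), (168, 160), (169, 64), (170, 32), (171, 39), (172, 42), (173, 49), (174, 53), (175, 60)]
 red rows [149 168]  keeps/pads right of knob
w8 knob edge [(220, 144), (221, 127), (222, 130), (223, 118), (224, 85), (225, 42), (226, 21), (227, 25), (228, 24), (229, 25), (230, 25), (231, 25), (232, 21), (233, 25), (234, 27), (235, 22), (236, 27), (237, 26)]
 red rows [195 223]  keeps/pads right of knob
now knob edge [(220, 129), (221, 131), (222, 128), (223, 130), (224, 130), (225, 129), (226, 130), (227, 131), (228, 128), (229, 103), (230, 59), (231, 25), (232, 25), (233, 23), (234, 25), (235, 25), (236, 24), (237, 24)]
 red rows [201 229]  keeps/pads right of knob
262 [42, 34, 42, 33, 48, 29, 31, 25, 35, 36, 36, 31, 33, 48, 42, 35, 43]
272 [38, 37, 37, 34, 60, 125, 55, 32, 22, 26, 23, 121, 121, 37, 44, 44, 39]
282 [76, 73, 72, 68, 175, 128, 35, 30, 32, 34, 27, 122, 113, 44, 73, 66, 77]
292 [82, 85, 87, 75, 229, 75, 52, 51, 83, 47, 51, 76, 116, 67, 87, 83, 87]
302 [85, 83, 88, 76, 246, 130, 129, 133, 131, 133, 89, 74, 116, 73, 90, 87, 91]
```

Emit:
play_rows([
  [[1,0.001,0,0,0],[1,0.002,0,0,0],[1,0.003,0,0,0],[1,0.004,0,0,0],[1,0.005,0,0,0],[1,0.006,0,0,0],[1,0.007,0,0,0],[1,0.008,0,0,0]],
])

```text
time_s: 29.57
tcp_pos: [0.4629, 0.2962, 0.2243]
eef_rot: [-180.0, 0.0, -95.0]
contact_force: [-0.4, -0.2, -0.3]
gripper_width: 0.0
gripper_force: 0.0
```

Run:
```python
from h import *
S();c=Cam('wrist');b=r.capture('wrist');cv2.imwrite('pics/w9.png',b[:,:,::-1]);t=r.capture('top');cv2.imwrite('pics/t9.png',t[:,:,::-1])
col=b[:,312:322].mean(1);mx=col.max(1);red=(col[:,0]>100)&(col[:,1]<80)
print([(y,int(mx[y])) for y in range(228,246)],np.nonzero(red)[0][[0,-1]])
for n in('w8',): pass
e=237
print("front edge y at z=.211/.23/.249:",[round(float(c.at(317,e,z)[1]),4) for z in(.211,.23,.249)])
for y in(245,250,262,272,282,288): print(y,[int(v) for v in b[y,284:352:4].max(1)])
T=Cam('top');print(T.proj([.4635,.2935,.245]),T.proj(r.get_state()['tcp_pos']))
a=cv2.imread('pics/top.png')
print(t[270:300:2,232:262:2].max(2))
```

```text
t 29.57 p [0.4629 0.2962 0.2243] rpy [-180.      0.    -95.04] F [-0.4 -0.2 -0.3] w 0.0 g 0.0
[(228, 128), (229, 127), (230, 128), (231, 127), (232, 128), (233, 128), (234, 128), (235, 127), (236, 116), (237, 82), (238, 40), (239, 26), (240, 23), (241, 23), (242, 24), (243, 23), (244, 23), (245, 23)] [209 236]
front edge y at z=.211/.23/.249: [0.2841, 0.2789, 0.2737]
245 [112, 112, 122, 126, 127, 29, 17, 28, 21, 33, 24, 22, 30, 102, 123, 135, 106]
250 [119, 118, 128, 131, 36, 26, 19, 30, 24, 32, 21, 24, 20, 26, 255, 201, 249]
262 [37, 44, 43, 43, 50, 25, 32, 32, 39, 33, 31, 30, 30, 40, 37, 43, 42]
272 [38, 36, 39, 38, 69, 121, 52, 35, 30, 35, 31, 121, 116, 34, 39, 45, 43]
282 [75, 77, 75, 64, 173, 123, 36, 25, 22, 32, 30, 119, 115, 43, 76, 76, 71]
288 [79, 80, 83, 67, 220, 130, 27, 23, 29, 25, 29, 118, 111, 55, 85, 80, 79]
[246.52295758 281.4916611 ] [246.75409732 284.82305026]
[[ 38  36  28  35  32  20  52  26 167 138  56  65  66  96 149]
 [ 29  41  77  81 114  90  69  68  62  72  68  62  62  71  82]
 [ 52  48  28  47  67  60  53  36  42  63  17  68  68  32 179]
 [ 70  63  53  39  29  46  43  71  66  68  44  71  64  45 238]
 [ 48  55  48  71  66  67  68  65  65  69  72  62  70  53 255]
 [ 63 143  62  65  67  67  64  65  70  71  68 170 140 142 179]
 [ 68 250  70  71  67  64  46  42  27  42  66 116 130  93 253]
 [ 71 255  35  31  25  25  21  60 115  86  58  21 148  85 255]
 [ 65 162  33  75 123 133 176 157 130  94  65  31 167 201 212]
 [ 48  34  55  61  81  98  64  14  17  19  67  55 134 141  83]
 [ 46  28  46  26  26  36  68  39   7 118  67  71 115 109 255]
 [ 70  57  28  69  32  38  31  21  16  23  42  47  47  60  66]
 [ 61  63  63  25  31  31  31  38  36  37  32  26  28  17  20]
 [ 67  57  58  52  33  36  33  32  30  33  32  33  35  37  35]
 [ 86  79  82  75  77  67  69  63  64  60  46  39  41  27  29]]
```

Run:
```python
from h import *
s=S();c=Cam('wrist');P0=c.P.copy()
def edge(f,tcp):
    im=cv2.imread(f)[:,:,::-1];g=im[:,311:321].mean(1)
    lo=160 if 'w7' in f else 190
    red=g[:,0]-g[:,1];y=np.arange(480)
    k=[i for i in range(lo,lo+25) if red[i]>40][-1]+1 if any(red[lo:lo+25]>40) else None
    # subpixel collar screw centre
    c.P=P0.copy();c.P[:3,3]+=np.array(tcp)-s["tcp_pos"]
    print(f,k,[round(float(c.at(316,k,z)[1]),4) for z in(.211,.23)])
edge('pics/w7.png',[.4649,.3214,.3575]);edge('pics/w6.png',[.4642,.3227,.3551]);edge('pics/w1.png',[.4644,.2994,.331])
```

```text
t 29.67 p [0.4628 0.2961 0.2243] rpy [180.    -0.   -95.04] F [0.5 0.1 0.5] w 0.0005 g 0.0
pics/w7.png 170 [0.2854, 0.2837]
pics/w6.png 202 [0.3144, 0.311]
pics/w1.png 209 [0.2926, 0.289]
```

Emit:
play_rows([
  [[1,0,0,-0.03,0],[1,0,0,-0.07,0],[0,0,0,-0.1,0],[0,0,0,-0.1,0],[0,0,0,-0.1,0],[0,0,0,-0.1,0],[0,0,0,-0.1,0],[0,0,0,-0.1,0]],
])

```text
time_s: 30.33
tcp_pos: [0.4626, 0.2959, 0.2735]
eef_rot: [180.0, -0.1, -95.0]
contact_force: [0.6, 0.4, 0.4]
gripper_width: 0.0349
gripper_force: 0.0
```

Emit:
play_rows([
  [[0,0,0,0,0],[0,0,0,0,0],[0,0,0,0,0],[0,0,0,0.03,0],[0,0,0,0.06,0],[0,0,0,0.085,0],[0,0,0,0.085,0],[1,0,0,0.085,0]],
])

```text
time_s: 31.0
tcp_pos: [0.4628, 0.2959, 0.2316]
eef_rot: [180.0, -0.1, -95.0]
contact_force: [0.7, -0.4, -0.1]
gripper_width: 0.0825
gripper_force: 0.0
```

Emit:
play_rows([
  [[1,0,0,0,0],[1,0,0,0,0],[1,0,0,0,0],[1,0,0,0,0],[1,0,0,0,0],[1,0,0,0,0],[1,0,0,0,0],[1,0,0,0,0]],
])

```text
time_s: 31.67
tcp_pos: [0.4629, 0.2962, 0.2319]
eef_rot: [-180.0, 0.0, -95.0]
contact_force: [0.5, 0.5, 0.1]
gripper_width: 0.0329
gripper_force: 0.0
```

Emit:
play_rows([
  [[1,0,0,0,0],[1,0,0,0,0],[1,0,0,0,0],[1,0,0,0,0],[1,0,0,0,0],[1,0,0,0,0],[1,0,0,0,0],[1,0,0,0,0]],
])

```text
time_s: 32.33
tcp_pos: [0.4629, 0.2962, 0.2318]
eef_rot: [180.0, -0.0, -95.0]
contact_force: [-0.8, 0.5, -0.5]
gripper_width: 0.0004
gripper_force: 0.0
```

Emit:
play_rows([
  [[0,0,0,0,0],[0,0,0,0,0],[0,0,0,0,0],[0,0,0,0,0],[0,0,0,0,0],[0,0,0,0,0],[0,0,0,0.014,0],[0,0,0,0.028,0]],
])

```text
time_s: 33.0
tcp_pos: [0.463, 0.2964, 0.2175]
eef_rot: [-180.0, 0.0, -95.0]
contact_force: [0.0, -0.5, 0.2]
gripper_width: 0.0479
gripper_force: 0.0
```

Emit:
play_rows([
  [[1,0,0,0,0],[1,0,0,0,0],[1,0,0,0,0],[1,0,0,0,0],[1,0,0,0,0],[1,0,0,0,0],[1,0,0,0,0],[1,0,0,0,0]],
])

```text
time_s: 33.67
tcp_pos: [0.4621, 0.2964, 0.2177]
eef_rot: [179.9, 0.0, -95.0]
contact_force: [-5.3, 2.2, 0.9]
gripper_width: 0.0194
gripper_force: 27.4
```

Emit:
play_rows([
  [[1,0,0,0,0],[1,0,0,0,0],[1,0,0,0,0],[1,0,0,0,0],[1,0,0,0,0],[1,0,0,0,0],[1,0,0,0,0],[1,0,0,0,0]],
])

```text
time_s: 34.33
tcp_pos: [0.4621, 0.2963, 0.2177]
eef_rot: [179.9, 0.0, -95.0]
contact_force: [-4.6, 1.3, 1.8]
gripper_width: 0.0191
gripper_force: 27.4
```

Emit:
play_rows([
  [[1,0.001,0,0,0],[1,0.002,0,0,0],[1,0.003,0,0,0],[1,0.004,0,0,0],[1,0.005,0,0,0],[1,0.006,0,0,0],[1,0.006,0,0,0],[1,0.006,0,0,0]],
])

```text
time_s: 35.0
tcp_pos: [0.4621, 0.2961, 0.2178]
eef_rot: [180.0, 0.3, -95.0]
contact_force: [-5.8, 8.8, -1.4]
gripper_width: 0.0197
gripper_force: 26.9
```

Emit:
play_rows([
  [[1,0.004,0,0,0],[0.5,0.004,0,0,0],[0,0.004,0,0,0],[0,0,0,0,0],[0,0,0,0,0],[0,0,0,0,0],[0,0,0,0,0],[0,0,0,0,0]],
])

```text
time_s: 35.67
tcp_pos: [0.4627, 0.293, 0.2178]
eef_rot: [180.0, -0.0, -95.1]
contact_force: [-0.6, 0.2, 0.5]
gripper_width: 0.0606
gripper_force: 0.0
```

Emit:
play_rows([
  [[0,0,0,-0.06,0],[0,0,0,-0.12,0],[0,0,0,-0.18,0],[0,-0.04,0,-0.24,0],[0,-0.06,0,-0.28,0],[0,-0.06,0,-0.28,0],[0,-0.06,0,-0.28,0],[0,-0.06,0,-0.28,0]],
])

```text
time_s: 36.33
tcp_pos: [0.4649, 0.3228, 0.3571]
eef_rot: [180.0, -0.0, -95.0]
contact_force: [-0.0, -0.0, -0.7]
gripper_width: 0.0875
gripper_force: 0.0
```

Run:
```python
from h import *
S();c=Cam('wrist');b=r.capture('wrist');g=b[:,311:321].mean(1);red=g[:,0]-g[:,1]
k=[i for i in range(130,200) if red[i]>40][-1]+1
print(k,[round(float(c.at(316,k,z)[1]),4) for z in(.211,.23)])
cv2.imwrite('pics/end.png',b[:,:,::-1])
```

```text
t 36.33 p [0.4649 0.3228 0.3571] rpy [ 1.7995e+02 -4.0000e-02 -9.5050e+01] F [-0.  -0.  -0.7] w 0.0875 g 0.0
168 [0.285, 0.2834]
```

Lock home against its stop, lever at rest, robot clear of everything: handing in.

```bash
python3 -c "
from plant import r
print(r.close_job())"
```

```text
the job is handed in; nothing more can be done
None
```

I handed the job in at about 36 s: the lock was drawn fully back, the bush bottomed at about 1.0 rad with a pull of about 21 N, the lever eased back to rest, and the lock pushed home against its stop; no verdict came back.

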